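Rinsed tare cup onto its drying peg

TASK

The rinsed steel tare cup of the weighing station lies on its side in the sloping wire cradle. Turn it upside down and put it on the drying peg that fits it closely (neither the slim peg nor the one too thick for it): lower it gently by hand, without ramming or dropping it, until its rim rests flat on the peg's foot, and let go. The post of the peg need not stand in the middle of its foot. Leave the other things on the table alone.

Things in the scene. Friction and masses are not known exactly. Their poses are not given: they have to be found in the camera images.
- tare_cup: Straight round stainless steel cup, no handle: outer diameter 58 mm, height 80 mm, wall 3 mm (bore 52 mm), inside depth 76 mm, 0.11 to 0.24 kg. Origin: centre of the outside of its bottom; +z runs along its axis from bottom to mouth. It starts lying in the cradle, mouth roughly away from the robot (within 0.6 rad) and 20 degrees below level.
- tare_cup_rim (a point): Centre of the cup's mouth, in the plane of its rim, 80 mm along the cup's +z from its origin.
- cradle: Fixed steel wire cradle on a plate 140 x 80 x 6 mm. Two 8 mm rods, 40 mm apart, sloping 20 degrees down towards the cradle's +x, carry the cup; a cross rod at their low end stops its rim. The sides of the cup are free for fingers. Origin: centre of the plate's underside, on the table, z up; the middle of the cup's axis starts 72 mm above it.
- drip_mat: Fixed flat ribbed rubber mat, 140 x 380 mm (its x and y), 4 mm thick, under the three pegs, which stand in a row along its y, 125 mm apart, in any order, their x along its x. Origin: centre of its underside.
- stand_mid: Fixed drying peg that fits the cup: upright post of 49 mm diameter (1.5 mm play all round in the cup's bore), 2 mm chamfer at the top, on a round foot, 90 mm wide, 10 mm high. The post is clamped stiffly in a slot along the foot's x, anywhere within 12 mm either side of the foot's centre (not reported: see or feel it). Origin: centre of the foot's underside; z up.
- seat_mid (a point): Centre of the upper face of that peg's foot (the foot's, not the post's), 10 mm above the stand's origin and 66 mm below the post's flat top. The cup's rim must come to rest at this height. Its x runs along the slot, z up.
- stand_slim: Fixed drying peg of the same form and heights, with its own slot and a slim post of 30 mm diameter: wrong for this cup, far too loose. Origin as above.
- stand_thick: Fixed drying peg of the same form and heights, with its own slot and a thick post of 62 mm diameter: it does not go into the cup. Origin as above.
- tumbler: Bystander: larger steel tumbler standing upright beyond the cradle, mouth diameter 72 mm, height 100 mm. Origin: centre of its underside.
- carton_a: Bystander: white and green product carton, 70 x 100 x 90 mm high. Origin: centre of its underside.
- carton_b: Bystander: a second such carton. Origin: centre of its underside.
- tape_roll: Bystander: roll of tape lying flat, 90 mm diameter, 48 mm high. Origin: centre of its underside.
- cal_weight: Bystander: brass calibration weight with a knob, 40 mm diameter, 62 mm high, between the mat and the cradle. Origin: centre of its underside.
- scanner: Bystander: black and grey barcode scanner lying on the table, about 180 x 55 x 42 mm. Origin: centre of its underside.
- screwdriver: Bystander: screwdriver lying on the table. Origin: about its middle, at its underside.
Mind the look-alikes: they are no part of the job. Leave any brown look-alike of the stand_mid alone. What is shaped like the tare_cup but pink is not meant.

How it is judged:
On the way, in this order (a step that is already met when the one before it is completed fails the run):
1. the cup is lifted clear of the cradle in the fingers (contact force between tare_cup and cradle below 0.05 N and contact force between tare_cup and the fingers above 1 N and distance between tare_cup and cradle above 0.15 m), for 0.1 s.
2. upside down over the fitting peg, the cup is lowered in the fingers until its rim is within 10 mm of the peg's foot (angle between tare_cup's own z axis and vertical above 3.07 rad and y of tare_cup_rim in the frame of seat_mid between -0.004 and 0.004 m and x of tare_cup_rim in the frame of seat_mid between -0.016 and 0.016 m and z of tare_cup_rim in the frame of seat_mid between -0.004 and 0.01 m and contact force between tare_cup and the fingers above 1 N), for 0.05 s.
At the end, for the whole second after the job is handed in: The cup stands upside down (within 0.05 rad) on the fitting peg, its rim centre within 4 mm of the foot's slot line and 16 mm of its centre along it, its rim no more than 3 mm above the foot's upper face, at rest and released (angle between tare_cup's own z axis and vertical above 3.09 rad and y of tare_cup_rim in the frame of seat_mid between -0.004 and 0.004 m and x of tare_cup_rim in the frame of seat_mid between -0.016 and 0.016 m and z of tare_cup_rim in the frame of seat_mid between -0.004 and 0.003 m and linear speed of tare_cup below 0.02 m/s and contact force between tare_cup and the fingers below 0.05 N); the robot touches nothing.
It fails at once if the cup is rammed: more than 80 N between the cup and the fitting peg's stand (contact force between tare_cup and stand_mid above 80 N).
It fails at once if another loose thing on the table is moved by more than 30 mm (distance of any of tumbler, carton_a, carton_b, tape_roll, cal_weight, scanner, screwdriver from where it was at the start of the episode above 0.03 m).
It also fails if it takes over 64 s, if anything falls off the work surface, if the arm or the gripper's body presses on something with over 40 N, if the wrist force passes 120 N, or if a joint passes its speed limit or range.

ROBOT

A 6-joint arm with a two-finger parallel gripper is mounted at the origin on the work surface. World frame = base frame: x ahead of the robot, y to its left, z up, the work surface at z = 0. Lengths are in m, angles in rad, forces in N, time in s.
With the tool pointing down it reaches from about 0.225 to 0.875 m from the base axis. Payload 3.4 kg.
Tool frame: the origin (TCP) lies at the very end of the fingers, on their centre line; the grasp point (between the pads) lies manip.grip_point_offset behind it (manip.grip_point_offset is the distance from the TCP to the grasp point, in m); z points along the fingers, y is the line along which they close (so a half turn about z gives the same grasp; the last joint's range is limited). The gripper opens to 85 mm and grips with 20 to 120 N. Pads are 22 mm wide; open, the fingers measure 114 mm over their backs; the gripper's body (76 mm by 85 mm) begins 54 mm behind the grasp point. The pads swing forward as they close: fully open they stand 13 mm farther back than shut.
Start: joints at [1.073, 0.276, 1.505, -0, 1.361, -0.121], TCP at [0.212, 0.535, 0.231] pointing down, gripper open.
Joint ranges: [-2.89, 2.89], [-0.75, 2.08], [0.22, 2.7], [-1.18, 4.32], [0.11, 2.71], [-2.7, 2.7]. Speed limits (rad/s): [2.57, 2.57, 3.14, 3.14, 3.14, 3.14].

INTERFACE

Orientations are given as a unit quaternion [w, x, y, z].
In Python, from rig import manip gives the robot as it stands.
- The arm moves only by the shell command python3 -m pendant 'ROWS' [FORCE]. ROWS is JSON, a list of rows, each an object of numbers: "jaw": the opening, from -1 (shut) to 1 (fully open); "tx", "ty", "tz": the shift along the world's x, y, z in cm; "ax", "ay", "az": the turn, a rotation vector about the world's x, y, z in degrees. In form: [{"jaw": .., "tx": .., "ty": .., "tz": .., "ax": .., "ay": .., "az": ..}, ...]. A call has 1 to 10 rows; each row is the pose to reach, as a shift and turn from the pose commanded when the call began; what a row does not reach only later rows make up. A row lasts 1/8 s, in which the tool goes at most 62.5 mm and 10.7 degrees, less where a joint would pass 70% of its speed; a pose out of reach is approached as far as the arm can. A call with a gripper value outside its range is refused whole. The fingers move at their own pace and stop on an object; FORCE is the grip in N (left out, the last holds). Time passes only in rows, so rows that repeat a pose let the fingers close. It gives the time, the measured TCP pose, the force, the opening and the grip force at its end, in the units of the state.
- manip.get_state(): the state, without advancing time (a new reading comes with each control period).
- manip.get_image(name): name is "scene" or "top"; returns a dict with "pixels" (384x512x3 uint8, blue, green, red), "depth" (384x512 float32, m along the optical axis (not along the pixel's ray), 0 where there is no reading), "fx", "fy", "cx", "cy" (pixels), "pose" (4x4, takes a point from camera to world coordinates). Camera axes: x right, y down, z forward; pixel columns grow to the right and rows downward; lengths in m; the calibration is good to about 2 mm. A picture is of the moment at which its call begins.
- manip.sign_off(): hands the job in; it is judged then, once.
The state is a dict: "clock": time; "qpos": joint angles; "qd": joint speeds; "effort": joint torques, N m; "position": TCP position; "ee_rot": TCP orientation; "contact_force": force on the tool from outside, world axes, zero at the start; "moment": the same for the moment, N m; "width": finger opening in m; "gripper_force": force on a finger pad.
Only numpy, scipy, OpenCV 4.12 (cv2) and the standard library are available. Lean on these libraries where they do the work, as an engineer would, in place of code of your own. Each camera call takes 0.05 s, during which the arm holds its last target. There are 200 camera calls.

## Working session

There is one attempt and no reset: what is moved stays moved. The work goes in short steps, Python scripts to look and compute and a shell command to move; the robot and the scene stay as the last step left them, time stands still between calls to the robot, and variables do not carry over. Pictures are saved under pics/ and viewed, at most 13 in all, crops included, and the job is handed in when it is done.

```bash
ls; mkdir -p pics
cat > h.py <<'E'
import numpy as np,cv2,pickle
from rig import manip
def grab(n):
    d=manip.get_image(n); pickle.dump(d,open(f'pics/{n}.pkl','wb')); return d
def load(n): return pickle.load(open(f'pics/{n}.pkl','rb'))
def cloud(d):
    z=d['depth']; v,u=np.mgrid[:z.shape[0],:z.shape[1]]
    P=np.stack([(u-d['cx'])/d['fx']*z,(v-d['cy'])/d['fy']*z,z],-1)
    T=np.array(d['pose']); W=P@T[:3,:3].T+T[:3,3]; W[z==0]=np.nan; return W
E
python3 - <<'E'
from h import *
for n in('scene','top'):
    d=grab(n); cv2.imwrite(f'pics/{n}0.png',cv2.resize(d['pixels'],(800,600)))
    print(n,d['fx'],d['cx'],d['cy'],np.round(d['pose'],3).tolist())
print(manip.grip_point_offset,manip.get_state())
E
```

```text
pics
scene 446.669879517982 259.2195329750698 197.86317341737453 [[-0.33, 0.62, -0.712, 1.542], [0.944, 0.233, -0.234, 0.338], [0.021, -0.749, -0.662, 1.003], [0.0, 0.0, 0.0, 1.0]]
top 420.30136876582884 253.54357148782307 198.57814093132814 [[-0.03, -0.996, 0.083, 0.452], [-1.0, 0.03, -0.002, 0.015], [-0.0, -0.083, -0.997, 1.48], [0.0, 0.0, 0.0, 1.0]]
0.0187 {'clock': 0.1, 'qpos': array([ 1.07296865e+00,  2.76538236e-01,  1.50601657e+00,  3.17900139e-05,
        1.36071803e+00, -1.20978999e-01]), 'qd': array([ 0.00149946, -0.00045921, -0.00543467,  0.00164477, -0.00057682,
        0.00020472]), 'effort': array([ 3.12270487e-03, -4.17696297e+01, -2.46408069e+01, -2.34949030e-04,
        5.77712985e-03, -2.99689233e-07]), 'position': array([0.21134778, 0.53423353, 0.23051853]), 'ee_rot': array([-2.70604470e-04,  1.87314558e-01,  9.82299624e-01, -7.95467452e-04]), 'contact_force': array([-0.31397479,  0.29141821, -0.22010784]), 'moment': array([-0.02979676, -0.04250008, -0.0033577 ]), 'gripper_force': 0.0, 'width': 0.08528156534970371}
```

View pics/scene0.png

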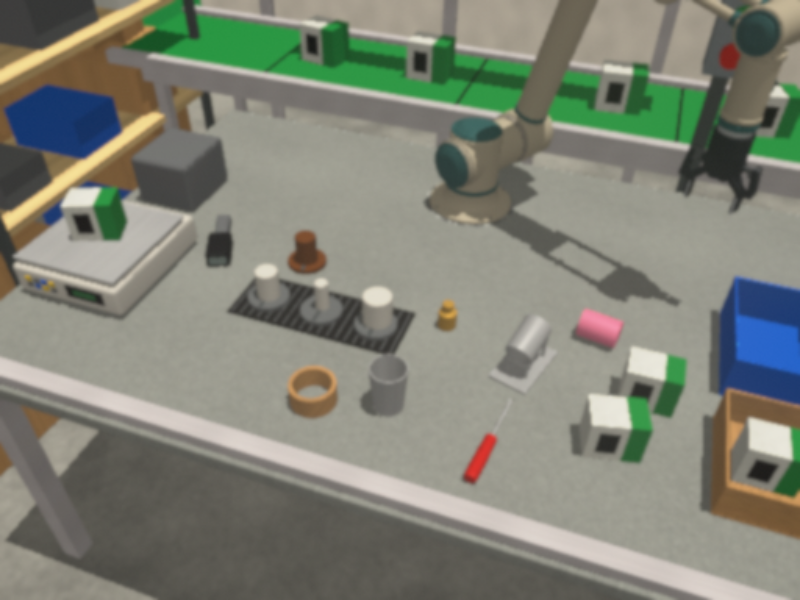

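View pics/top0.png

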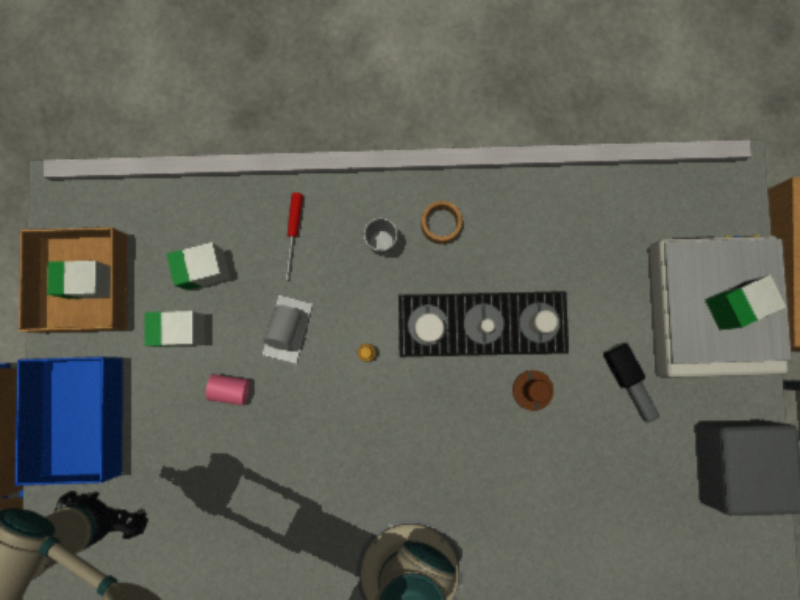

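Cup candidates in the top view (800x600): steel cup in the cradle (286,326), pink look-alike (228,390), tumbler (381,236). Peg candidates: thick (428,325), slim (484,325), right-hand one (543,322), brown look-alike (534,390). I choose the cup at (286,326) and the peg at (543,322), and check both by measurement and a close crop.

Run:
```python
from h import *
d=load('top'); W=cloud(d)
def box(x0,x1,y0,y1): # 800px coordinates
    s=.64; return W[int(y0*s):int(y1*s),int(x0*s):int(x1*s)].reshape(-1,3)
def circ(P):
    (x,y),r=cv2.minEnclosingCircle((P[:,:2]*1000).astype(np.float32))
    return np.round([x,y,2*r,2e3*np.sqrt(len(P)*1.0)/1e3],1),len(P),P.mean(0).round(4),P[:,2].std().round(4)
px=lambda z:(1.48-z)/420.3
for nm,(a,b) in dict(thick=(400,456),slim=(458,512),right=(514,572)).items():
    P=box(a,b,290,358)
    for lo,hi in((.065,.095),(.009,.02)):
        Q=P[(P[:,2]>lo)&(P[:,2]<hi)]
        print(nm,lo,circ(Q),'areaD mm',2e3*np.sqrt(len(Q)*px(lo)**2/np.pi))
P=box(395,572,288,360); Q=P[(P[:,2]>-.01)&(P[:,2]<.1)]
print('matz',np.nanmedian(P[:,2]))
P=box(255,318,290,368); 
for lo,hi in((.003,.012),(.05,.12)):
    Q=P[(P[:,2]>lo)&(P[:,2]<hi)]
    r=cv2.minAreaRect((Q[:,:2]*1000).astype(np.float32)); print('cradle/cup',lo,len(Q),r,Q.mean(0),Q[:,2].max())
    if lo>.04:
        c=Q.mean(0);u,s,v=np.linalg.svd(Q-c,full_matrices=False);print(s,v)
# scene-camera check
d2=load('scene');W2=cloud(d2).reshape(-1,3)
m=(abs(W2[:,0]-.45)<.2)
for nm,Wc in(('s',W2),):
  for y0,y1 in((-.35,-.0),):
    Q=W2[(W2[:,2]>.074)&(W2[:,2]<.09)&(W2[:,1]>-.45)&(W2[:,1]<0)&m]
    print(len(Q)); 
    lab=np.digitize(Q[:,1],[-.27,-.145]); 
    for l in range(3): 
        if (lab==l).sum()>5: print(l,circ(Q[lab==l]))
I=cv2.hconcat([cv2.resize(d['pixels'][180:240,160:240],(400,300),interpolation=cv2.INTER_CUBIC),cv2.resize(d['pixels'][180:240,290:370],(400,300),interpolation=cv2.INTER_CUBIC)])
I2=cv2.resize(d2['pixels'][175:265,140:380],(800,300),interpolation=cv2.INTER_CUBIC)
cv2.imwrite('pics/crop1.png',cv2.vconcat([I,I2]))
```

```text
thick 0.065 (array([531.5, -56. ,  61.4,  32.7]), 268, array([ 0.5311, -0.0561,  0.0806]), np.float64(0.0032)) areaD mm 62.189849552692635
thick 0.009 (array([543. , -58.7, 178.3,  35.1]), 308, array([ 0.5466, -0.0544,  0.0137]), np.float64(0.0028)) areaD mm 69.30805323298621
slim 0.065 (array([ 532.1, -181.1,   30.1,   16.5]), 68, array([ 0.5319, -0.1802,  0.0794]), np.float64(0.0044)) areaD mm 31.3261169913348
slim 0.009 (array([ 539.5, -186.7,  178.5,   44.5]), 495, array([ 0.5424, -0.1812,  0.0141]), np.float64(0.0029)) areaD mm 87.86399411521322
right 0.065 (array([ 536.9, -305.4,   49.2,   26.5]), 176, array([ 0.5366, -0.3042,  0.0799]), np.float64(0.004)) areaD mm 50.397436123635686
right 0.009 (array([ 530.5, -308.8,  165.9,   38.1]), 362, array([ 0.5377, -0.3009,  0.0137]), np.float64(0.0028)) areaD mm 75.13851840353668
matz 0.005814292224159745
cradle/cup 0.003 662 ((544.6775512695312, 263.3838195800781), (138.77362060546875, 172.9321746826172), 88.57195281982422) [0.54260428 0.25468939 0.00635354] 0.011935741258566557
cradle/cup 0.05 467 ((541.3675537109375, 258.3990783691406), (58.162410736083984, 93.96025085449219), 75.08914184570312) [0.54028111 0.25595604 0.09193946] 0.11596860616001559
[0.56327528 0.34917543 0.23005164] [[-0.94303801  0.30020752  0.14336927]
 [ 0.32453049  0.9249473   0.19786979]
 [ 0.07320702 -0.23312643  0.96968696]]
490
0 (array([ 463. , -298.6,  201.9,   28.4]), 202, array([ 0.4832, -0.2971,  0.08  ]), np.float64(0.0031))
1 (array([ 460.2, -219.3,  196.8,   16.7]), 70, array([ 0.5036, -0.1973,  0.0802]), np.float64(0.0031))
2 (array([532. , -56.5,  65.3,  29.5]), 218, array([ 0.5348, -0.054 ,  0.0819]), np.float64(0.0024))
```

View pics/crop1.png

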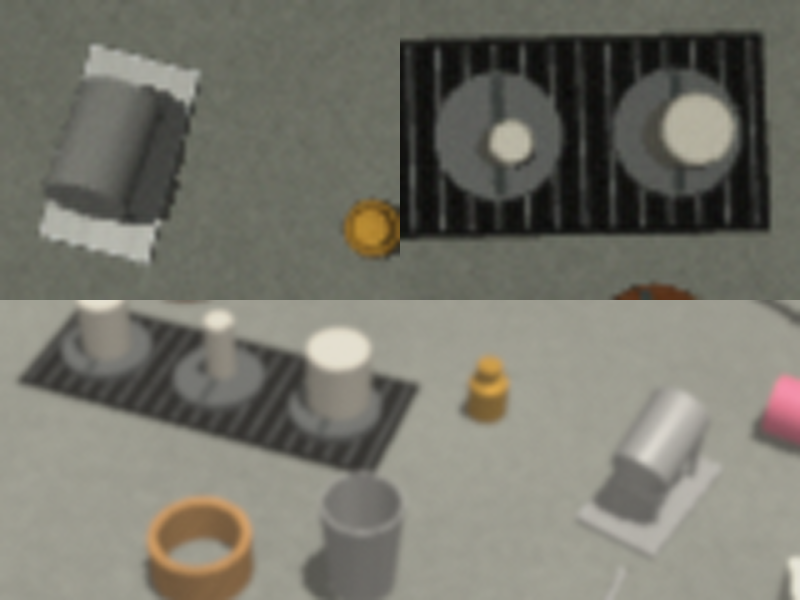

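The crop shows the steel cup in the cradle (native top ~(182,208)), mouth away from the robot. The right peg has a 49 mm post at native ~(349,206), clearly off its foot's centre towards... to be measured. Diameters measured are 62, 30 and 49 mm, so the choice of peg is confirmed. Next I refine the cup pose with a cylinder fit and work out the approach.

```bash
cat >> h.py <<'E'
from scipy.spatial.transform import Rotation as Ro
def cur():
    s=manip.get_state(); q=s['ee_rot']; return np.array(s['position']),Ro.from_quat([q[1],q[2],q[3],q[0]]),s
def tool(yaw,a):  # tool tilted a deg forward of straight down along heading yaw (rad), closing axis horizontal
    h=np.array([np.cos(yaw),np.sin(yaw),0]);a=np.radians(a)
    z=np.sin(a)*h-np.cos(a)*np.array([0,0,1]); y=np.array([-h[1],h[0],0]); return Ro.from_matrix(np.c_[np.cross(y,z),y,z])
def delta(p,R):
    p0,R0,_=cur(); return 'cm',((p-p0)*100).round(2).tolist(),'deg',np.degrees((R*R0.inv()).as_rotvec()).round(1).tolist()
E
python3 - <<'E'
from h import *
from scipy.optimize import least_squares
C=[]
for n in('top','scene'):
    W=cloud(load(n)).reshape(-1,3)
    Q=W[(np.hypot(W[:,0]-.541,W[:,1]-.258)<.06)&(W[:,2]>.06)&(W[:,2]<.13)]; C.append(Q)
def res(p,Q):
    ax=np.array([np.cos(p[3])*np.cos(p[4]),np.sin(p[3])*np.cos(p[4]),-np.sin(p[4])])
    d=Q-p[:3]; return np.linalg.norm(np.cross(d,ax),axis=1)-.029
for nm,Q in(('top',C[0]),('scene',C[1]),('both',np.vstack(C))):
    f=lambda p:np.r_[res(p,Q)/.003,(p[4]-np.radians(20))/.01,(p[0]-.541)/.01,(p[2]-.072)/.01]
    r=least_squares(f,[.541,.258,.072,-.26,.349],loss='soft_l1'); p=r.x
    ax=np.array([np.cos(p[3])*np.cos(p[4]),np.sin(p[3])*np.cos(p[4]),-np.sin(p[4])])
    t=(Q-p[:3])@ax; print(nm,len(Q),p.round(4),'extent',np.percentile(t,[1,99]).round(4),'rms',res(p,Q).std().round(4))
# plate centre from pixels, post/foot from pixels
d=load('top');T=np.array(d['pose'])
def pt(u,v,z):
    r=T[:3,:3]@[(u-d['cx'])/d['fx'],(v-d['cy'])/d['fy'],1]; return (T[:3,3]+r*(z-T[2,3])/r[2]).round(4)
S=lambda a,b,z,ox:pt(ox+a/5-.4,180+b/5-.4,z)
for c in((92,45),(200,70),(150,262),(40,235)): print('plate',S(*c,.006,160))
for c in((368,129),): print('post',S(298,129,.08,290))
print('foot L/R',S(214,133,.014,290),S(341,133,.014,290),'T/B',S(277,68,.014,290),S(277,200,.014,290))
print('mat',S(0,40,.004,290),S(362,34,.004,290),S(368,230,.004,290),S(0,238,.004,290),'slimfoot',S(34,135,.014,290),S(162,135,.014,290))
E
```

```text
top 464 [ 0.5409  0.2596  0.0718 -0.2794  0.3503] extent [-0.0412  0.0387] rms 0.0051
scene 483 [ 0.5413  0.2596  0.0728 -0.297   0.3545] extent [-0.0414  0.0377] rms 0.002
both 947 [ 0.5412  0.2597  0.0724 -0.2911  0.355 ] extent [-0.0412  0.0383] rms 0.004
plate [0.6184 0.2774 0.006 ]
plate [0.5984 0.2016 0.006 ]
plate [0.4646 0.2391 0.006 ]
plate [0.4858 0.3158 0.006 ]
post [ 0.5365 -0.3061  0.08  ]
foot L/R [ 0.5395 -0.2625  0.014 ] [ 0.5368 -0.3512  0.014 ] T/B [ 0.5837 -0.3087  0.014 ] [ 0.4914 -0.3042  0.014 ]
mat [ 0.6103 -0.1163  0.004 ] [ 0.6069 -0.3721  0.004 ] [ 0.4687 -0.3692  0.004 ] [ 0.4709 -0.1111  0.004 ] slimfoot [ 0.5418 -0.1367  0.014 ] [ 0.5391 -0.2261  0.014 ]
```

```bash
cat >> h.py <<'E'
def grasp(a=55,back=0,yaw=-.285,c=(.541,.2597,.072),s=-.005):
    t=np.radians(20);ax=np.array([np.cos(yaw)*np.cos(t),np.sin(yaw)*np.cos(t),-np.sin(t)])
    R=tool(yaw,a);z=R.as_matrix()[:,2]
    return np.array(c)+s*ax+(.0187-back)*z,R
E
python3 - <<'E'
from h import *
for b in(.12,.0): print(grasp(55,b)[0],delta(*grasp(55,b)))
print(manip.get_state()['qpos'].round(2))
E
```

```text
[0.45685824 0.28435148 0.13181339] ('cm', [24.55, -24.99, -9.87], 'deg', [-17.8, -52.1, 4.9])
[0.5511913  0.2567142  0.06298422] ('cm', [33.98, -27.75, -16.75], 'deg', [-17.8, -52.1, 4.9])
[ 1.07  0.28  1.51  0.    1.36 -0.12]
```

```bash
python3 -m pendant '[{"jaw":1,"tx":4,"ty":-4,"tz":2,"ax":-3,"ay":-8.7,"az":0.8},{"jaw":1,"tx":8,"ty":-8,"tz":2,"ax":-6,"ay":-17.4,"az":1.6},{"jaw":1,"tx":12,"ty":-12.5,"tz":2,"ax":-9,"ay":-26,"az":2.4},{"jaw":1,"tx":16,"ty":-17,"tz":2,"ax":-12,"ay":-34.7,"az":3.2},{"jaw":1,"tx":20,"ty":-21,"tz":1,"ax":-15,"ay":-43.4,"az":4},{"jaw":1,"tx":24.5,"ty":-25,"tz":0,"ax":-17.8,"ay":-52.1,"az":4.9},{"jaw":1,"tx":24.5,"ty":-25,"tz":0,"ax":-17.8,"ay":-52.1,"az":4.9},{"jaw":1,"tx":24.5,"ty":-25,"tz":0,"ax":-17.8,"ay":-52.1,"az":4.9},{"jaw":1,"tx":24.5,"ty":-25,"tz":0,"ax":-17.8,"ay":-52.1,"az":4.9}]' 60
python3 - <<'E'
from h import *
for b in(.12,.0): print(delta(*grasp(55,b)))
print(manip.get_state()['qpos'].round(2))
E
```

```text
clock: 1.23
position: [0.4537, 0.2902, 0.2407]
ee_rot: [0.45, 0.128, 0.881, -0.066]
contact_force: [-0.6, 0.2, 0.3]
width: 0.0852
gripper_force: 0.0
('cm', [0.31, -0.59, -10.89], 'deg', [-0.2, -0.9, 0.2])
('cm', [9.75, -3.35, -17.77], 'deg', [-0.2, -0.9, 0.2])
[ 0.97  0.17  2.05 -1.18  0.99  0.43]
```

```bash
cat >> h.py <<'E'
def fk(q,k):
    h,d,L1,L2,e,Lt=k
    A=Ro.from_euler('z',q[0]); B=A*Ro.from_euler('y',q[1]); Cc=B*Ro.from_euler('y',q[2]); D=Cc*Ro.from_euler('ZYZ',[q[3],q[4],q[5]])
    return A.apply([d,0,h])+B.apply([0,0,L1])+Cc.apply([e,0,L2])+D.apply([0,0,Lt]),D
E
python3 - <<'E'
from h import *
from scipy.optimize import least_squares
p,R,s=cur()
D=[(np.array([1.07296865,.276538236,1.50601657,3e-5,1.36071803,-.120979]),np.array([.21134778,.53423353,.23051853]),Ro.from_quat([.187314558,.982299624,-.000795,-.00027])),(np.array(s['qpos']),p,R)]
for q,pp,RR in D: print((RR.inv()*fk(q,[0]*6)[1]).as_rotvec().round(3),(fk(q,[0]*6)[1]*RR.inv()).as_rotvec().round(3))
f=lambda k:np.r_[np.concatenate([(fk(q,k)[0]-pp)/.001 for q,pp,_ in D]),(k-[.3,0,.4,.4,0,.25])/.1]
r=least_squares(f,[.3,0,.4,.4,0,.25]);print(r.x.round(4),f(r.x)[:6].round(2))
E
```

```text
[ 0.     0.    -1.571] [1.000e-03 2.000e-03 1.571e+00]
[ 0.    -0.    -1.571] [-1.219  0.364  0.922]
[0.2666 0.1512 0.4215 0.3327 0.0992 0.2747] [ 6.097e+01 -3.315e+01  6.000e-02  3.000e-02 -2.000e-02 -6.000e-02]
```

```bash
cat > fit.py <<'E'
from h import *
import json,os
from scipy.optimize import least_squares
def fk2(q,k): 
    p,D=fk(q,k[:6]); return p+Ro.from_euler('z',q[0]).apply([0,k[6],0]),D*Ro.from_euler('z',np.pi/2)
def rec():
    p,R,s=cur(); L=json.load(open('d.json')) if os.path.exists('d.json') else [[[1.07296865,.276538236,1.50601657,3e-5,1.36071803,-.120979],[.21134778,.53423353,.23051853]]]
    L.append([list(map(float,s['qpos'])),list(map(float,p))]); json.dump(L,open('d.json','w'))
def model():
    L=json.load(open('d.json')); k0=np.array([.3,0,.4,.4,0,.25,.05])
    f=lambda k:np.r_[np.concatenate([(fk2(q,k)[0]-np.array(pp))/.0005 for q,pp in L]),(k-k0)/.2]
    r=least_squares(f,k0); return r.x,f(r.x)[:-7]*.5
E
python3 -c "from fit import *;rec()"
python3 -m pendant '[{"jaw":1,"tx":2,"ty":-1,"tz":2,"ax":2,"ay":10,"az":0},{"jaw":1,"tx":4,"ty":-2,"tz":5,"ax":4,"ay":19,"az":0},{"jaw":1,"tx":4,"ty":-2,"tz":5,"ax":4,"ay":19,"az":0}]'; python3 -c "from fit import *;rec()"
python3 -m pendant '[{"jaw":1,"tx":3,"ty":-3,"tz":3,"ax":3,"ay":10,"az":0},{"jaw":1,"tx":5,"ty":-5,"tz":8,"ax":5,"ay":18,"az":0},{"jaw":1,"tx":5,"ty":-5,"tz":8,"ax":5,"ay":18,"az":0}]'>/dev/null
python3 - <<'E'
from fit import *
rec(); k,e=model(); print(k.round(4),e.round(1))
E
```

```text
clock: 1.6
position: [0.4941, 0.2698, 0.2919]
ee_rot: [0.292, 0.13, 0.946, -0.055]
contact_force: [0.7, 0.3, -1.4]
width: 0.0854
gripper_force: 0.0
[0.1369 0.     0.6296 0.4211 0.0604 0.3645 0.0694] [-0. -0.  0. -0.  0. -0.  0.  0. -0.  0.  0. -0.]
```

```bash
cat > ik.py <<'E'
from fit import *
K,_=model()
lo=np.array([-2.89,-.75,.22,-1.18,.11,-2.7])+.04; hi=np.array([2.89,2.08,2.7,4.32,2.71,2.7])-.04
def ik(p,R,seeds=([.6,.2,1.8,-.5,1,.3],[-.5,.2,1.6,.3,1.2,.3],[.6,0,2,-.5,.8,-1.5],[0,0,1.8,.6,1.,1.5])):
    best=None
    for s in seeds:
        def f(q):
            pp,RR=fk2(q,K); return np.r_[(pp-p)*10,(R.inv()*RR).as_rotvec()]
        r=least_squares(f,np.clip(s,lo,hi),bounds=(lo,hi))
        if best is None or r.cost<best.cost: best=r
        if best.cost<1e-7: break
    return best.x,best.cost
def grasp2(a,roll,back=0,yaw=-.285,c=(.541,.2597,.072),s=-.005,lift=0):
    t=np.radians(20);ax=np.array([np.cos(yaw)*np.cos(t),np.sin(yaw)*np.cos(t),-np.sin(t)])
    R=Ro.from_rotvec(np.radians(roll)*ax)*tool(yaw,a);z=R.as_matrix()[:,2]
    return np.array(c)+s*ax+(.0187-back)*z+[0,0,lift],R
def final(a,roll,psi,up=0,yaw=-.285,s=-.005,post=(.537,-.3055)):
    p,R=grasp2(a,roll,c=(0,0,0),s=s,yaw=yaw)
    h=Ro.from_euler('z',yaw); q=h*Ro.from_euler('y',70,degrees=True)*h.inv(); q=Ro.from_euler('z',psi)*q
    return q.apply(p)+[post[0],post[1],.014+.04+up],q*R
E
python3 - <<'E'
from ik import *
for a in(40,50,60):
  for roll in(-25,0,25):
    g=ik(*grasp2(a,roll)); b=ik(*grasp2(a,roll,.12)); l=ik(*grasp2(a,roll,lift=.2))
    m=''
    if max(g[1],b[1])<1e-6:
        for psi in np.arange(-2,2.1,.5):
            f=ik(*final(a,roll,psi)); u=ik(*final(a,roll,psi,.12))
            if max(f[1],u[1])<1e-6: m+=f' {psi:.1f}:{np.minimum(f[0]-lo,hi-f[0]).min():.2f}'
    print(a,roll,'%.0e %.0e %.0e'%(g[1],b[1],l[1]),g[0].round(2),b[0].round(2),m)
E
```

```text
40 -25 5e-26 3e-24 1e-30 [ 0.73  0.5   1.97 -1.13  0.84  0.01] [ 0.89  0.37  1.89 -0.93  1.04 -0.14]  -2.0:1.10 -1.5:1.13 -1.0:1.02 -0.5:0.89 0.0:0.55 0.5:0.24
40 0 1e-03 2e-24 7e-30 [ 0.62  0.41  2.06 -1.14  0.57  0.3 ] [ 0.78  0.22  2.06 -0.98  0.75  0.21] 
40 25 1e-02 2e-03 2e-27 [ 0.49  0.34  2.13 -1.14  0.29  0.55] [ 0.63  0.12  2.22 -1.14  0.43  0.63] 
50 -25 1e-02 4e-04 5e-26 [ 0.74  0.51  1.96 -1.14  0.87  0.03] [ 0.96  0.39  2.02 -1.14  1.02  0.13] 
50 0 6e-03 4e-03 1e-30 [0.68 0.48 2.28 4.28 0.7  1.21] [ 0.88  0.29  2.09 -1.14  0.84  0.46] 
50 25 4e-02 2e-02 3e-04 [ 0.58  0.38  2.07 -1.14  0.49  0.66] [ 0.79  0.2   2.17 -1.14  0.65  0.77] 
60 -25 7e-03 2e-02 8e-03 [0.77 0.61 2.29 4.28 0.98 0.92] [ 1.    0.43  2.02 -1.14  1.07  0.19] 
60 0 2e-03 2e-02 9e-03 [0.76 0.58 2.29 4.28 0.93 1.32] [0.95 0.43 2.44 4.28 0.97 1.41] 
60 25 8e-02 5e-02 1e-02 [ 0.69  0.44  2.   -1.14  0.72  0.79] [ 0.93  0.33  2.09 -1.14  0.9   0.96]
```

Run:
```python
from ik import *
mg=lambda q:np.minimum(q-lo,hi-q).min()
for a in(20,27,34,40):
  for roll in(-20,-10,0):
    G=[ik(*grasp2(a,roll,b,s=-.003)) for b in(0,.12)]
    if max(g[1] for g in G)>1e-6: print(a,roll,'no');continue
    m=''
    for psi in np.arange(-2,1.1,.5):
        F=[ik(*final(a,roll,psi,u,s=-.003)) for u in(0,.13)]
        if max(f[1] for f in F)<1e-6: m+=f' {psi:.1f}:{min(mg(f[0]) for f in F):.2f}'
    print(a,roll,G[0][0].round(2),[round(mg(g[0]),2) for g in G],m)
```

```text
20 -20 [ 0.59  0.48  1.77 -0.58  0.95 -0.52] [np.float64(0.56), np.float64(0.64)]  -2.0:0.99 -1.5:0.68 -1.0:0.47 -0.5:0.42 0.0:0.53 0.5:0.27 1.0:0.10
20 -10 [ 0.53  0.43  1.83 -0.5   0.8  -0.5 ] [np.float64(0.64), np.float64(0.72)]  -2.0:1.01 -1.5:0.78 -1.0:0.53 -0.5:0.42 0.0:0.51 0.5:0.35 1.0:0.15
20 0 [ 0.47  0.38  1.91 -0.41  0.63 -0.51] [np.float64(0.48), np.float64(0.74)]  -2.0:0.90 -1.5:0.89 -1.0:0.61 -0.5:0.43 0.0:0.45 0.5:0.44 1.0:0.21
27 -20 [ 0.63  0.47  1.85 -0.74  0.86 -0.35] [np.float64(0.4), np.float64(0.52)]  -2.0:1.06 -1.5:0.77 -1.0:0.58 -0.5:0.55 0.0:0.55 0.5:0.25 1.0:0.02
27 -10 [ 0.58  0.42  1.91 -0.71  0.71 -0.28] [np.float64(0.43), np.float64(0.57)]  -2.0:1.00 -1.5:0.87 -1.0:0.64 -0.5:0.54 0.0:0.62 0.5:0.35 1.0:0.10
27 0 [ 0.52  0.38  1.98 -0.68  0.55 -0.22] [np.float64(0.4), np.float64(0.62)]  -2.0:0.90 -1.5:0.97 -1.0:0.70 -0.5:0.55 0.0:0.57 0.5:0.45 1.0:0.18
34 -20 [ 0.67  0.47  1.93 -0.95  0.8  -0.13] [np.float64(0.19), np.float64(0.36)]  -2.0:1.08 -1.5:0.87 -1.0:0.71 -0.5:0.68 0.0:0.55 0.5:0.22
34 -10 [ 0.63  0.43  1.98 -0.96  0.67 -0.01] [np.float64(0.18), np.float64(0.38)]  -2.0:1.00 -1.5:0.95 -1.0:0.75 -0.5:0.67 0.0:0.68 0.5:0.33 1.0:0.03
34 0 [ 0.58  0.39  2.04 -1.02  0.52  0.15] [np.float64(0.12), np.float64(0.38)]  -2.0:0.91 -1.5:1.04 -1.0:0.81 -0.5:0.68 0.0:0.70 0.5:0.45 1.0:0.13
40 -20 no
40 -10 no
40 0 no
```

Run:
```python
from ik import *
for b in(.12,.0): print(grasp2(30,0,b,s=-.003)[0].round(3),delta(*grasp2(30,0,b,s=-.003)),ik(*grasp2(30,0,b,s=-.003))[0].round(2))
print(cur()[0],cur()[2]['qpos'].round(2))
```

```text
[0.49  0.275 0.161] ('cm', [-6.11, 5.88, -21.69], 'deg', [-2.3, -13.2, -0.0]) [ 0.65  0.2   1.94 -0.61  0.77 -0.24]
[0.547 0.258 0.057] ('cm', [-0.35, 4.2, -32.08], 'deg', [-2.3, -13.2, -0.0]) [ 0.55  0.38  2.01 -0.82  0.53 -0.07]
[0.55080088 0.21588461 0.37762081] [ 0.38  0.14  1.36 -0.2   1.42 -0.91]
```

```bash
python3 -m pendant '[{"jaw":1,"tx":-2,"ty":2,"tz":-5,"ax":-0.8,"ay":-5,"az":0},{"jaw":1,"tx":-4,"ty":4,"tz":-10,"ax":-1.6,"ay":-10,"az":0},{"jaw":1,"tx":-6.1,"ty":5.9,"tz":-15,"ax":-2.3,"ay":-13.2,"az":0},{"jaw":1,"tx":-6.1,"ty":5.9,"tz":-20,"ax":-2.3,"ay":-13.2,"az":0},{"jaw":1,"tx":-6.1,"ty":5.9,"tz":-21.7,"ax":-2.3,"ay":-13.2,"az":0},{"jaw":1,"tx":-6.1,"ty":5.9,"tz":-21.7,"ax":-2.3,"ay":-13.2,"az":0}]'
python3 - <<'E'
from ik import *
for b in(.05,.0): print(delta(*grasp2(30,0,b,s=-.003)))
print(manip.get_state()['qpos'].round(2))
W=cloud(grab('top')); Q=W[(abs(W[...,0]-.541)<.05)&(abs(W[...,1]-.26)<.05)&(W[...,2]>.06)]; print(len(Q))
d=grab('scene');cv2.imwrite('pics/s2.png',cv2.resize(d['pixels'][150:300,280:480],(800,600)))
E
```

```text
clock: 2.72
position: [0.4822, 0.278, 0.1523]
ee_rot: [0.25, 0.133, 0.958, -0.04]
contact_force: [-0.2, -1.1, 0.7]
width: 0.0853
gripper_force: 0.0
('cm', [4.11, -1.31, -5.21], 'deg', [0.4, -0.9, -0.4])
('cm', [6.5, -2.01, -9.54], 'deg', [0.4, -0.9, -0.4])
[ 0.66  0.21  1.95 -0.61  0.77 -0.24]
465
```

View pics/s2.png

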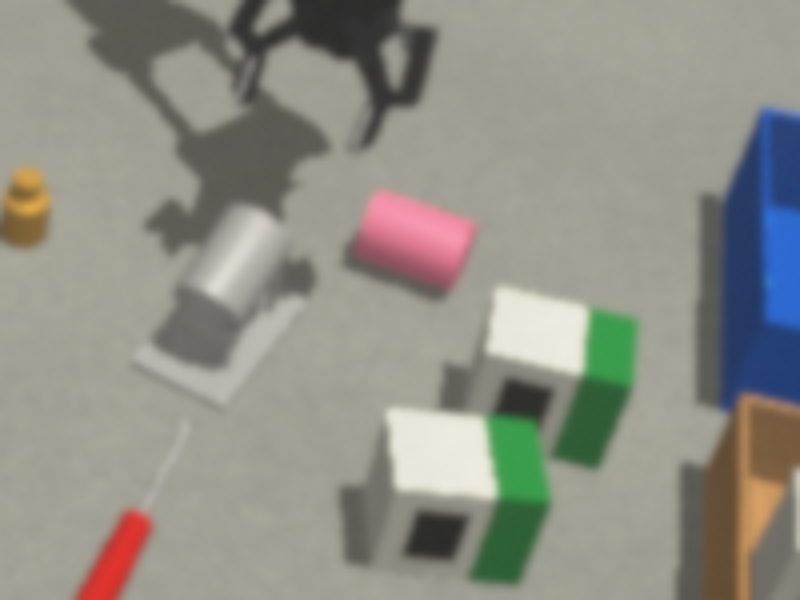

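The gripper (crop (330,80)) stands behind and above the steel cup (235,260), in line with it and clear of the pink look-alike (415,240).

```bash
python3 -m pendant '[{"jaw":1,"tx":2,"ty":-0.7,"tz":-2.5,"ax":0.4,"ay":-0.9,"az":-0.4},{"jaw":1,"tx":4,"ty":-1.3,"tz":-5,"ax":0.4,"ay":-0.9,"az":-0.4},{"jaw":1,"tx":4.7,"ty":-1.5,"tz":-6.4,"ax":0.4,"ay":-0.9,"az":-0.4},{"jaw":1,"tx":5.3,"ty":-1.7,"tz":-7.5,"ax":0.4,"ay":-0.9,"az":-0.4},{"jaw":1,"tx":5.9,"ty":-1.9,"tz":-8.5,"ax":0.4,"ay":-0.9,"az":-0.4},{"jaw":1,"tx":6.5,"ty":-2,"tz":-9.5,"ax":0.4,"ay":-0.9,"az":-0.4},{"jaw":1,"tx":6.5,"ty":-2,"tz":-9.5,"ax":0.4,"ay":-0.9,"az":-0.4},{"jaw":1,"tx":6.5,"ty":-2,"tz":-9.5,"ax":0.4,"ay":-0.9,"az":-0.4}]'
python3 - <<'E'
from ik import *
print(delta(*grasp2(30,0,0,s=-.003)))
d=grab('scene');cv2.imwrite('pics/s3.png',cv2.resize(d['pixels'][165:285,290:450],(800,600)))
E
```

```text
clock: 3.82
position: [0.547, 0.2577, 0.0574]
ee_rot: [0.257, 0.138, 0.956, -0.036]
contact_force: [-0.3, 0.1, 0.6]
width: 0.0856
gripper_force: 0.0
('cm', [0.02, 0.01, -0.06], 'deg', [-0.0, 0.1, 0.1])
```

View pics/s3.png

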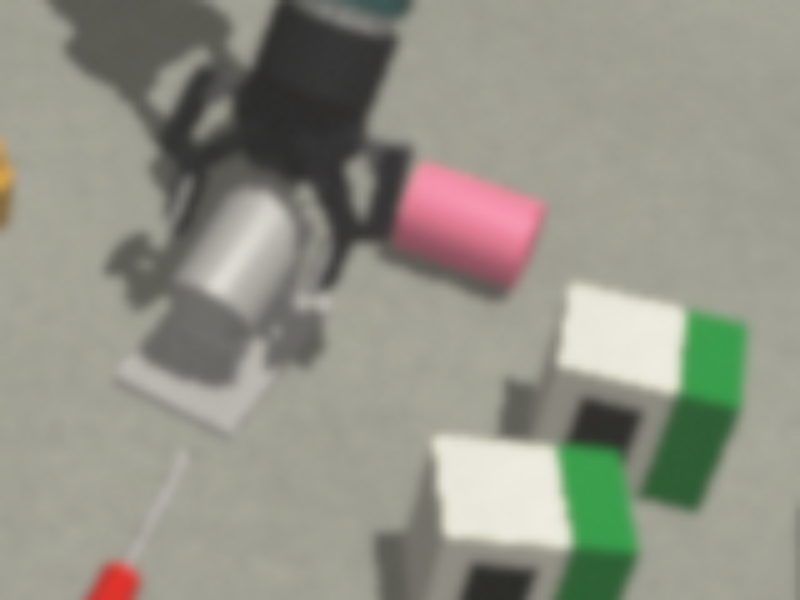

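The open fingers (right one at (335,250), left at (180,200)) straddle the cup at (240,240), with no contact. Closing now.

```bash
python3 -m pendant '[{"jaw":0.3},{"jaw":0.1},{"jaw":-0.2},{"jaw":-0.5},{"jaw":-1},{"jaw":-1},{"jaw":-1},{"jaw":-1}]' 60
```

```text
invalid input at $[0]: expected keys jaw, tx, ty, tz, ax, ay, az
```

```bash
python3 -m pendant '[{"jaw":0.5,"tx":0,"ty":0,"tz":0,"ax":0,"ay":0,"az":0},{"jaw":0.3,"tx":0,"ty":0,"tz":0,"ax":0,"ay":0,"az":0},{"jaw":0,"tx":0,"ty":0,"tz":0,"ax":0,"ay":0,"az":0},{"jaw":-1,"tx":0,"ty":0,"tz":0,"ax":0,"ay":0,"az":0},{"jaw":-1,"tx":0,"ty":0,"tz":0,"ax":0,"ay":0,"az":0},{"jaw":-1,"tx":0,"ty":0,"tz":0,"ax":0,"ay":0,"az":0}]' 60
python3 -c "
from h import *
print(cur()[0],cur()[2]['moment'])"
```

```text
clock: 4.62
position: [0.5468, 0.2573, 0.0581]
ee_rot: [0.257, 0.138, 0.956, -0.037]
contact_force: [-2.6, 0.0, 5.1]
width: 0.0573
gripper_force: 62.3
[0.54676069 0.25725836 0.05813206] [-0.0845621   0.32782857 -0.28528548]
```

```bash
python3 -m pendant '[{"jaw":-1,"tx":-0.1,"ty":0,"tz":0.7,"ax":0,"ay":0,"az":0},{"jaw":-1,"tx":-0.5,"ty":0.1,"tz":2,"ax":0,"ay":0,"az":0},{"jaw":-1,"tx":-1,"ty":0,"tz":5,"ax":0,"ay":0,"az":0},{"jaw":-1,"tx":-1,"ty":0,"tz":9,"ax":0,"ay":0,"az":0},{"jaw":-1,"tx":-1,"ty":0,"tz":13,"ax":0,"ay":0,"az":0},{"jaw":-1,"tx":-1,"ty":0,"tz":18,"ax":0,"ay":0,"az":0},{"jaw":-1,"tx":-1,"ty":0,"tz":23,"ax":0,"ay":0,"az":0},{"jaw":-1,"tx":-1,"ty":0,"tz":27,"ax":0,"ay":0,"az":0},{"jaw":-1,"tx":-1,"ty":0,"tz":27,"ax":0,"ay":0,"az":0},{"jaw":-1,"tx":-1,"ty":0,"tz":27,"ax":0,"ay":0,"az":0}]'
python3 - <<'E'
from ik import *
from scipy.optimize import least_squares
p0,R0,s=cur();print(p0,s['qpos'].round(2),s['width'])
C=[]
g,Rg=grasp2(30,0,0,s=-.003)
for n in('top','scene'):
    d=grab(n);W=cloud(d).reshape(-1,3); c0=p0+R0.apply(Rg.inv().apply(np.array([.541,.2597,.072])-g))
    Q=W[np.linalg.norm(W-c0,axis=1)<.055]; C.append(Q); print(n,len(Q),c0)
cv2.imwrite('pics/s4.png',cv2.resize(d['pixels'][80:275,220:480],(800,600)))
E
```

```text
clock: 5.88
position: [0.5357, 0.2572, 0.326]
ee_rot: [0.255, 0.138, 0.956, -0.037]
contact_force: [-0.5, 0.1, -1.3]
width: 0.0575
gripper_force: 64.3
[0.53571078 0.25723754 0.32601922] [ 0.56  0.1   1.62 -0.43  1.1  -0.59] 0.05745937605172245
top 614 [0.52947401 0.25907698 0.3412001 ]
scene 957 [0.52947401 0.25907698 0.3412001 ]
```

View pics/s4.png

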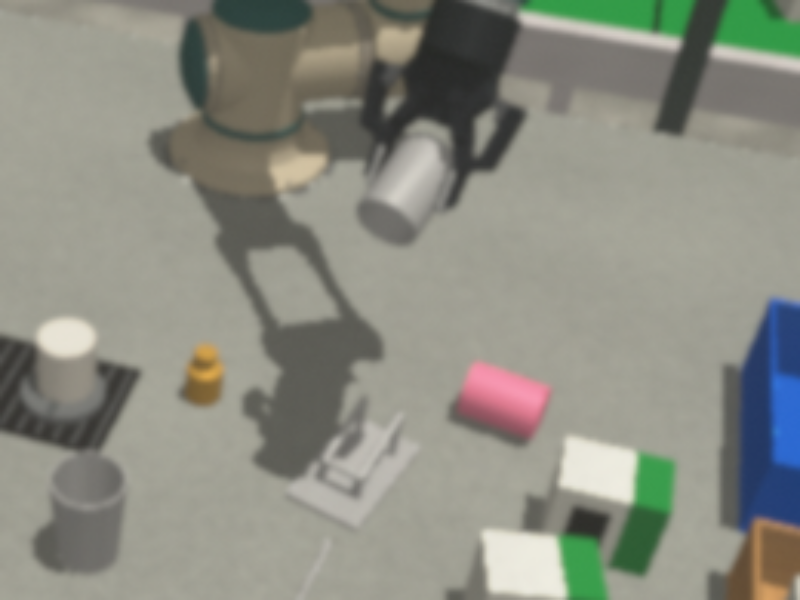

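The cup is held firmly (crop (400,190)) and the cradle (355,470) is empty. Planning the turn and transfer.

Run:
```python
from ik import *
from scipy.spatial.transform import Slerp
p0,R0,s=cur()
for psi in(-1,-.75,-.5,-.25,0):
    p,R=final(30,0,psi,.15,s=-.003); rv=(R*R0.inv()).as_rotvec()
    worst=0;q=s['qpos'];qs=[];mx=0
    for t in np.linspace(0,1,11)[1:]:
        x=p0+(p-p0)*t+[0,0,.06*np.sin(np.pi*t)]; r=ik(x,Ro.from_rotvec(rv*t)*R0,seeds=[q]); worst=max(worst,r[1]); mx=max(mx,abs(r[0]-q).max()); q=r[0]; qs.append(np.minimum(q-lo,hi-q).min())
    print(psi,p.round(3),((p-p0)*100).round(1),np.degrees(rv).round(1),np.degrees(np.linalg.norm(rv)).round(),'%.0e'%worst,min(qs).round(2),mx.round(2),q.round(2))
```

```text
-1 [ 0.534 -0.294  0.193] [ -0.2 -55.1 -13.2] [ 51.4  51.2 -49.8] 88.0 9e-21 0.71 0.18 [-0.8   0.68  1.13  0.33  1.96 -1.06]
-0.75 [ 0.531 -0.295  0.193] [ -0.5 -55.2 -13.2] [ 43.8  56.3 -37.4] 81.0 1e-20 0.62 0.18 [-0.74  0.72  1.05  0.21  2.05 -1.24]
-0.5 [ 0.528 -0.297  0.193] [ -0.7 -55.4 -13.2] [ 36.1  60.6 -25. ] 75.0 9e-21 0.57 0.19 [-0.67  0.74  0.99  0.08  2.1  -1.44]
-0.25 [ 0.527 -0.299  0.193] [ -0.9 -55.6 -13.2] [ 28.   64.1 -12.5] 71.0 7e-21 0.56 0.21 [-0.6   0.75  0.97 -0.05  2.11 -1.65]
0 [ 0.525 -0.302  0.193] [ -1.  -55.9 -13.2] [19.8 67.  -0. ] 70.0 7e-19 0.59 0.23 [-0.54  0.75  0.99 -0.19  2.08 -1.86]
```

```bash
python3 -m pendant '[{"jaw":-1,"tx":0,"ty":-5.5,"tz":0.5,"ax":4.4,"ay":5.6,"az":-3.7},{"jaw":-1,"tx":-0.1,"ty":-11,"tz":1,"ax":8.8,"ay":11.3,"az":-7.5},{"jaw":-1,"tx":-0.1,"ty":-16.5,"tz":1,"ax":13.1,"ay":16.9,"az":-11.2},{"jaw":-1,"tx":-0.2,"ty":-22,"tz":0.5,"ax":17.5,"ay":22.5,"az":-15},{"jaw":-1,"tx":-0.2,"ty":-27.5,"tz":0,"ax":21.9,"ay":28.2,"az":-18.7},{"jaw":-1,"tx":-0.3,"ty":-33,"tz":-1,"ax":26.3,"ay":33.8,"az":-22.4},{"jaw":-1,"tx":-0.3,"ty":-38.5,"tz":-2,"ax":30.7,"ay":39.4,"az":-26.2},{"jaw":-1,"tx":-0.4,"ty":-44,"tz":-4,"ax":35,"ay":45,"az":-29.9},{"jaw":-1,"tx":-0.4,"ty":-49.5,"tz":-6,"ax":39.4,"ay":50.7,"az":-33.7},{"jaw":-1,"tx":-0.5,"ty":-55.2,"tz":-8,"ax":43.8,"ay":56.3,"az":-37.4}]'
python3 -m pendant '[{"jaw":-1,"tx":0,"ty":0,"tz":0,"ax":0,"ay":0,"az":0},{"jaw":-1,"tx":0,"ty":0,"tz":0,"ax":0,"ay":0,"az":0},{"jaw":-1,"tx":0,"ty":0,"tz":0,"ax":0,"ay":0,"az":0}]'
cat > look.py <<'E'
from ik import *
p0,R0,s=cur(); print(p0.round(4),s['qpos'].round(2),s['width'])
tp,tR=final(30,0,-.75,.15,s=-.003); print('to nominal hover',delta(tp,tR))
cupR=R0*tR.inv(); c0=p0+cupR.apply(np.array([.537,-.3055,.204])-tp); print('nominal cup mid',c0.round(4),'axis',cupR.apply([0,0,-1]).round(4))
C=[]
for n in('top','scene'):
    d=grab(n);W=cloud(d).reshape(-1,3); l=W-c0
    Q=W[(abs(l[:,2])<.05)&(np.hypot(l[:,0],l[:,1])<.045)]; C.append(Q)
    T=np.array(d['pose']); v=T[:3,:3].T@(c0-T[:3,3]); print(n,len(Q),'px',(v[:2]/v[2]*d['fx']+[d['cx'],d['cy']]).round())
np.save('pics/cupc.npy',C[1]); Q=C[1]
def res(p,Q):
    ax=np.array([p[3],p[4],-1]);ax/=np.linalg.norm(ax); return np.linalg.norm(np.cross(Q-[p[0],p[1],c0[2]]-0*p[2],ax),axis=1)-.029
f=lambda p:np.r_[res(p,Q)/.002,p[3]/.1,p[4]/.1,p[2]]
r=least_squares(f,[c0[0],c0[1],0,0,0],loss='soft_l1',f_scale=.7); print('fit mid',r.x.round(4),'rms',np.median(abs(res(r.x,Q))).round(4),'z',np.percentile(Q[:,2],[1,99]).round(4))
E
python3 - <<'E'
from look import *
d=load('scene'); v0,u0=80,110
cv2.imwrite('pics/s5.png',cv2.resize(d['pixels'][80:230,110:310],(800,600),interpolation=cv2.INTER_CUBIC))
E
```

```text
clock: 7.22
position: [0.5321, -0.2963, 0.2449]
ee_rot: [-0.298, 0.467, 0.815, 0.17]
contact_force: [0.9, -0.3, -1.1]
width: 0.0572
gripper_force: 64.4
clock: 7.6
position: [0.5322, -0.293, 0.2494]
ee_rot: [-0.294, 0.465, 0.818, 0.169]
contact_force: [-0.2, -0.1, -0.7]
width: 0.0576
gripper_force: 64.4
[ 0.5322 -0.293   0.2494] [-0.73  0.69  0.97  0.23  2.15 -1.21] 0.057577280343795986
to nominal hover ('cm', [-0.13, -0.22, -5.67], 'deg', [0.2, 0.3, -0.0])
nominal cup mid [ 0.5383 -0.3033  0.2608] axis [ 0.0047 -0.0043 -1.    ]
top 606 px [362. 201.]
scene 561 px [164. 127.]
fit mid [ 0.5392 -0.3018 -0.     -0.1852  0.0853] rms 0.0032 z [0.2227 0.3081]
```

View pics/s5.png

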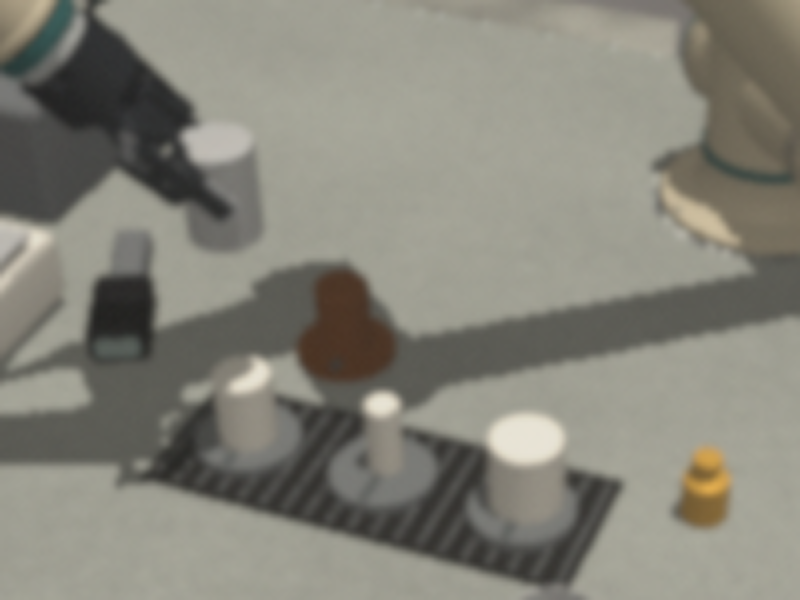

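The cup hangs upside down at (222,190), visually upright, the finger in front at (200,185). The fitting peg stands at (245,410), the brown look-alike at (343,325). The finger pollutes the fit, so I refit with the dark pixels masked out.

```bash
cat > fitcup.py <<'E'
from ik import *
def measure(c0,fresh=True):
    out={}
    for n in('scene','top'):
        d=grab(n) if fresh else load(n);W=cloud(d); g=d['pixels'].min(-1); sat=d['pixels'].max(-1).astype(int)-g
        l=W-c0; m=(abs(l[...,2])<.055)&(np.hypot(l[...,0],l[...,1])<.045)&(cv2.erode(((g>85)).astype(np.uint8),np.ones((3,3)))>0)
        out[n]=W[m]
    S=out['scene'];T=out['top']
    side=S[S[:,2]<c0[2]+.033]; bot=T[T[:,2]>c0[2]+.03]
    def res(p):
        ax=np.array([p[2],p[3],-1]);ax/=np.linalg.norm(ax); return np.linalg.norm(np.cross(side-[p[0],p[1],c0[2]],ax),axis=1)-.029
    r=least_squares(lambda p:np.r_[res(p)/.002,p[2]/.05,p[3]/.05],[c0[0],c0[1],0,0],loss='soft_l1',f_scale=.7)
    print('side',len(side),'midxy,slope',r.x.round(4),'med',np.median(abs(res(r.x))).round(4))
    (x,y),rr=cv2.minEnclosingCircle((bot[:,:2]*1000).astype(np.float32))
    P=np.linalg.lstsq(np.c_[bot[:,:2]-bot[:,:2].mean(0),np.ones(len(bot))],bot[:,2],rcond=None)[0]
    sb=S[S[:,2]>c0[2]+.036]
    print('bottom top-view',len(bot),'circle',round(x,1),round(y,1),round(2*rr,1),'mean',bot.mean(0).round(4),'slope',P.round(3),'scene mean',sb.mean(0).round(4),len(sb))
    return out
E
python3 - <<'E'
from fitcup import *
measure(np.array([.5383,-.3033,.2608]))
d=load('top'); cv2.imwrite('pics/t6.png',cv2.resize(d['pixels'][160:250,300:420],(800,600),interpolation=cv2.INTER_CUBIC))
E
```

```text
side 264 midxy,slope [ 0.5358 -0.301  -0.038   0.0033] med 0.0011
bottom top-view 248 circle 535.0 -301.0 52.0 mean [ 0.536  -0.301   0.2995] slope [-0.009  0.014  0.299] scene mean [ 0.5359 -0.2963  0.3008] 161
```

View pics/t6.png

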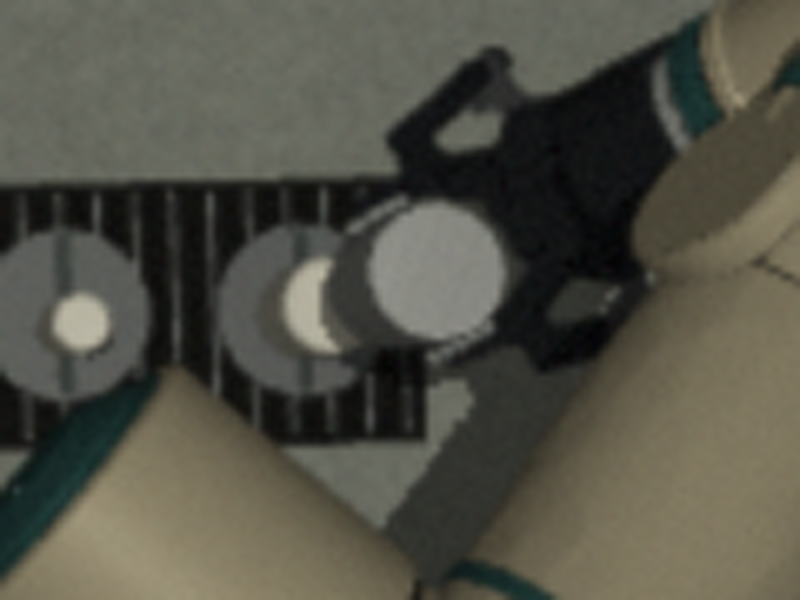

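The top view shows the cup bottom at (438,270), the post top peeping out at (305,305) and the slim post at (80,322). The remaining work is the offset between cup and post. I average several frames and fit both with the same cameras.

Run:
```python
from fitcup import *
import numpy as np
c0=np.array([.5358,-.301,.2608])
def fitside(side,z0,r0,fixed=False):
    def res(p):
        ax=np.array([p[2],p[3],-1]) if not fixed else np.array([0,0,-1.]);ax=ax/np.linalg.norm(ax); return np.linalg.norm(np.cross(side-[p[0],p[1],z0],ax),axis=1)-r0
    r=least_squares(lambda p:np.r_[res(p)/.002,p[2:]/.1],[side[:,0].mean()-.01,side[:,1].mean(),0,0],loss='soft_l1',f_scale=.7); return r.x.round(4),len(side)
S=[];B=[];
for i in range(8):
    for n in('scene','top'):
        d=grab(n);W=cloud(d);l=W-c0;g=d['pixels'].min(-1)
        m=(np.hypot(l[...,0],l[...,1])<.045)&(cv2.erode((g>85).astype(np.uint8),np.ones((3,3)))>0)
        Q=W[m]
        if n=='scene': S.append(Q[(abs(Q[:,2]-c0[2])<.034)])
        else: B.append(Q[(Q[:,2]>c0[2]+.03)&(Q[:,2]<c0[2]+.055)])
S=np.vstack(S);B=np.vstack(B)
print('cup side',fitside(S,c0[2],.029))
b=B[:,:2].mean(0);P=np.linalg.lstsq(np.c_[B[:,:2]-b,np.ones(len(B))],B[:,2],rcond=None)[0];print('bottom plane',P.round(4),'mean',b.round(4))
# post, current scene frame accumulates
PS=[];PT=[]
for i in range(6):
    d=grab('scene');W=cloud(d);g=d['pixels'].min(-1)
    Q=W[(np.hypot(W[...,0]-.537,W[...,1]+.305)<.04)&(W[...,2]>.024)&(W[...,2]<.07)&(g>60)];PS.append(Q)
    Q=W[(np.hypot(W[...,0]-.537,W[...,1]+.305)<.04)&(W[...,2]>.07)&(W[...,2]<.09)];PT.append(Q)
PS=np.vstack(PS);print('post side',fitside(PS,.05,.0245,True),fitside(PS,.05,.0245))
PT=np.vstack(PT);print('post top scene mean',PT.mean(0))
```

```text
cup side (array([ 0.5354, -0.3021, -0.0171,  0.0136]), 1865)
bottom plane [0.003  0.0142 0.2973] mean [ 0.5361 -0.3025]
post side (array([ 0.535 , -0.3057,  0.    ,  0.    ]), 952) (array([ 0.535 , -0.3057,  0.0029,  0.0083]), 952)
post top scene mean [ 0.54103501 -0.3022627   0.0803552 ]
```

```bash
python3 -m pendant '[{"jaw":-1,"tx":0,"ty":-0.36,"tz":-2,"ax":-0.9,"ay":-0.45,"az":0},{"jaw":-1,"tx":0,"ty":-0.36,"tz":-5,"ax":-0.9,"ay":-0.45,"az":0},{"jaw":-1,"tx":0,"ty":-0.36,"tz":-8,"ax":-0.9,"ay":-0.45,"az":0},{"jaw":-1,"tx":0,"ty":-0.36,"tz":-11,"ax":-0.9,"ay":-0.45,"az":0},{"jaw":-1,"tx":0,"ty":-0.36,"tz":-12.3,"ax":-0.9,"ay":-0.45,"az":0},{"jaw":-1,"tx":0,"ty":-0.36,"tz":-12.3,"ax":-0.9,"ay":-0.45,"az":0},{"jaw":-1,"tx":0,"ty":-0.36,"tz":-12.3,"ax":-0.9,"ay":-0.45,"az":0},{"jaw":-1,"tx":0,"ty":-0.36,"tz":-12.3,"ax":-0.9,"ay":-0.45,"az":0}]'
cat > m2.py <<'E'
from fitcup import *
def run(cz,N=8):
    c0=np.array([.5365,-.3055,cz]);S=[];B=[];PS=[]
    def fs(side,z0,r0,fixed):
        def res(p):
            ax=np.array([0,0,-1.]) if fixed else np.array([p[2],p[3],-1]);ax=ax/np.linalg.norm(ax); return np.linalg.norm(np.cross(side-[p[0],p[1],z0],ax),axis=1)-r0
        return least_squares(lambda p:np.r_[res(p)/.002,p[2:]/.1],[.537,-.305,0,0],loss='soft_l1',f_scale=.7).x.round(4),len(side)
    for i in range(N):
        for n in('scene','top'):
            d=grab(n);W=cloud(d);l=W-c0;g=d['pixels'].min(-1);r=np.hypot(l[...,0],l[...,1])
            Q=W[(r<.045)&(cv2.erode((g>85).astype(np.uint8),np.ones((3,3)))>0)]
            if n=='scene':
                S.append(Q[abs(Q[:,2]-cz)<.034]); PS.append(W[(r<.04)&(W[...,2]>.024)&(W[...,2]<min(.07,cz-.045))&(g>60)])
            else: B.append(Q[(Q[:,2]>cz+.03)&(Q[:,2]<cz+.055)])
    S,B,PS=map(np.vstack,(S,B,PS))
    print('cup side',fs(S,cz,.029,False)); b=B[:,:2].mean(0);P=np.linalg.lstsq(np.c_[B[:,:2]-b,np.ones(len(B))],B[:,2],rcond=None)[0]
    print('bottom slope,z',P.round(4),'mean',b.round(4)); 
    if len(PS)>20: print('post',fs(PS,.045,.0245,True))
E
python3 - <<'E'
from m2 import *
p,R,s=cur();print(p.round(4)); run(.1355)
cv2.imwrite('pics/s7.png',cv2.resize(load('scene')['pixels'][125:215,125:245],(800,600),interpolation=cv2.INTER_CUBIC))
E
```

```text
clock: 9.9
position: [0.5325, -0.2984, 0.1255]
ee_rot: [-0.288, 0.467, 0.82, 0.164]
contact_force: [-0.2, -0.3, -1.6]
width: 0.0573
gripper_force: 64.4
[ 0.5325 -0.2984  0.1255]
cup side (array([ 0.5356, -0.3058, -0.0223, -0.0039]), 1453)
bottom slope,z [ 0.0132 -0.0106  0.1742] mean [ 0.5358 -0.3055]
post (array([ 0.5351, -0.3056,  0.    ,  0.    ]), 1265)
```

View pics/s7.png

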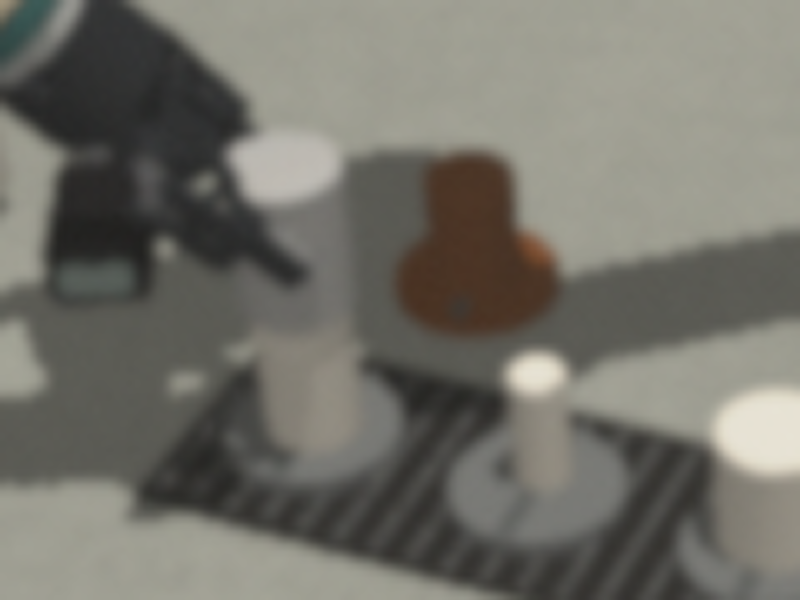

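The cup stands just over the post (crop: rim (300,325), post (310,390)), aligned to about 1 mm. Lowering slowly while watching the force.

```bash
python3 -m pendant '[{"jaw":-1,"tx":0.03,"ty":0,"tz":-0.5,"ax":-0.1,"ay":-0.7,"az":0},{"jaw":-1,"tx":0.03,"ty":0,"tz":-1,"ax":-0.1,"ay":-0.7,"az":0},{"jaw":-1,"tx":0.03,"ty":0,"tz":-1.2,"ax":-0.1,"ay":-0.7,"az":0},{"jaw":-1,"tx":0.03,"ty":0,"tz":-1.4,"ax":-0.1,"ay":-0.7,"az":0},{"jaw":-1,"tx":0.03,"ty":0,"tz":-1.6,"ax":-0.1,"ay":-0.7,"az":0},{"jaw":-1,"tx":0.03,"ty":0,"tz":-1.7,"ax":-0.1,"ay":-0.7,"az":0},{"jaw":-1,"tx":0.03,"ty":0,"tz":-1.8,"ax":-0.1,"ay":-0.7,"az":0},{"jaw":-1,"tx":0.03,"ty":0,"tz":-1.8,"ax":-0.1,"ay":-0.7,"az":0}]'
```

```text
clock: 11.7
position: [0.5323, -0.298, 0.1062]
ee_rot: [-0.283, 0.467, 0.821, 0.166]
contact_force: [-0.4, 0.7, -0.5]
width: 0.0575
gripper_force: 64.4
```

```bash
python3 -m pendant '[{"jaw":-1,"tx":0,"ty":0,"tz":-0.2,"ax":0,"ay":0,"az":0},{"jaw":-1,"tx":0,"ty":0,"tz":-0.4,"ax":0,"ay":0,"az":0},{"jaw":-1,"tx":0,"ty":0,"tz":-0.6,"ax":0,"ay":0,"az":0},{"jaw":-1,"tx":0,"ty":0,"tz":-0.8,"ax":0,"ay":0,"az":0},{"jaw":-1,"tx":0,"ty":0,"tz":-1,"ax":0,"ay":0,"az":0},{"jaw":-1,"tx":0,"ty":0,"tz":-1,"ax":0,"ay":0,"az":0}]'
python3 -c "
from h import *
s=cur()[2];print(s['position'],s['contact_force'].round(1),s['moment'].round(2))"
```

```text
clock: 12.45
position: [0.5323, -0.298, 0.096]
ee_rot: [-0.284, 0.467, 0.821, 0.166]
contact_force: [-0.3, -0.2, -2.1]
width: 0.0574
gripper_force: 64.4
[ 0.53225424 -0.29796589  0.09603734] [-0.3 -0.2 -2.1] [-0.37 -0.19  0.04]
```

```bash
python3 -m pendant '[{"jaw":-1,"tx":0,"ty":0,"tz":-0.3,"ax":0,"ay":0,"az":0},{"jaw":-1,"tx":0,"ty":0,"tz":-0.6,"ax":0,"ay":0,"az":0},{"jaw":-1,"tx":0,"ty":0,"tz":-0.9,"ax":0,"ay":0,"az":0},{"jaw":-1,"tx":0,"ty":0,"tz":-1.2,"ax":0,"ay":0,"az":0},{"jaw":-1,"tx":0,"ty":0,"tz":-1.5,"ax":0,"ay":0,"az":0},{"jaw":-1,"tx":0,"ty":0,"tz":-1.8,"ax":0,"ay":0,"az":0},{"jaw":-1,"tx":0,"ty":0,"tz":-2,"ax":0,"ay":0,"az":0},{"jaw":-1,"tx":0,"ty":0,"tz":-2,"ax":0,"ay":0,"az":0}]'
python3 - <<'E'
from m2 import *
s=cur()[2];print(s['position'],s['contact_force'].round(1),s['moment'].round(2)); run(.085)
cv2.imwrite('pics/s8.png',cv2.resize(load('scene')['pixels'][125:215,125:245],(800,600),interpolation=cv2.INTER_CUBIC))
E
```

```text
clock: 13.45
position: [0.5323, -0.298, 0.0761]
ee_rot: [-0.284, 0.467, 0.821, 0.166]
contact_force: [0.3, 0.5, -0.7]
width: 0.0575
gripper_force: 64.4
[ 0.532258  -0.2979766  0.0760726] [ 0.3  0.5 -0.7] [-0.34 -0.26  0.03]
cup side (array([ 0.5355, -0.3058, -0.0136, -0.0126]), 1270)
bottom slope,z [0.0101 0.0094 0.1263] mean [ 0.5401 -0.3087]
post (array([ 0.535 , -0.3056,  0.    ,  0.    ]), 440)
```

View pics/s8.png

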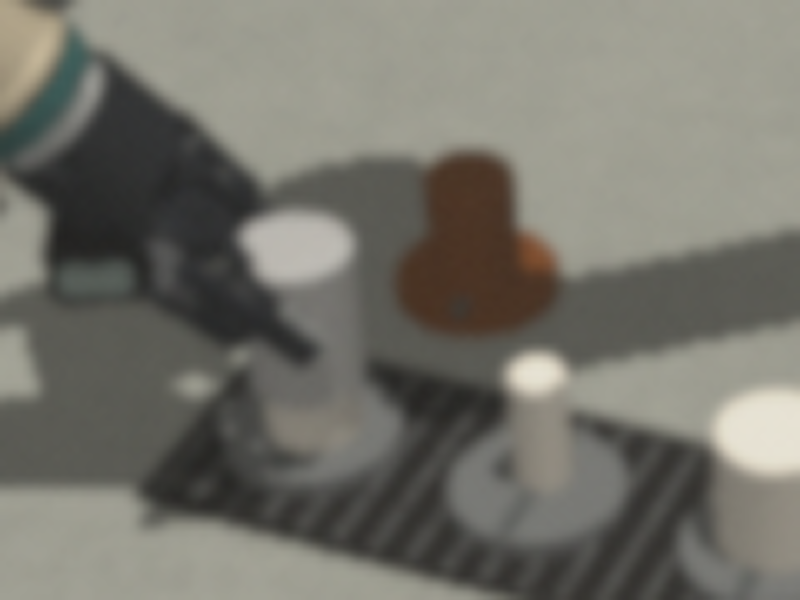

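The cup has gone over the post (rim at (310,410), post visible beneath), with no side force.

```bash
python3 -m pendant '[{"jaw":-1,"tx":0,"ty":0,"tz":-0.3,"ax":0,"ay":0,"az":0},{"jaw":-1,"tx":0,"ty":0,"tz":-0.6,"ax":0,"ay":0,"az":0},{"jaw":-1,"tx":0,"ty":0,"tz":-0.9,"ax":0,"ay":0,"az":0},{"jaw":-1,"tx":0,"ty":0,"tz":-1.2,"ax":0,"ay":0,"az":0},{"jaw":-1,"tx":0,"ty":0,"tz":-1.5,"ax":0,"ay":0,"az":0},{"jaw":-1,"tx":0,"ty":0,"tz":-1.8,"ax":0,"ay":0,"az":0},{"jaw":-1,"tx":0,"ty":0,"tz":-2.1,"ax":0,"ay":0,"az":0},{"jaw":-1,"tx":0,"ty":0,"tz":-2.3,"ax":0,"ay":0,"az":0},{"jaw":-1,"tx":0,"ty":0,"tz":-2.4,"ax":0,"ay":0,"az":0},{"jaw":-1,"tx":0,"ty":0,"tz":-2.4,"ax":0,"ay":0,"az":0}]'
```

```text
clock: 15.5
position: [0.5325, -0.2981, 0.0522]
ee_rot: [-0.283, 0.467, 0.821, 0.166]
contact_force: [1.5, -0.9, -0.7]
width: 0.0571
gripper_force: 64.5
```

```bash
python3 -m pendant '[{"jaw":-1,"tx":0,"ty":0,"tz":-0.1,"ax":0,"ay":0,"az":0},{"jaw":-1,"tx":0,"ty":0,"tz":-0.2,"ax":0,"ay":0,"az":0},{"jaw":-1,"tx":0,"ty":0,"tz":-0.2,"ax":0,"ay":0,"az":0}]'
```

```text
clock: 15.88
position: [0.5325, -0.2981, 0.0502]
ee_rot: [-0.283, 0.467, 0.821, 0.166]
contact_force: [1.4, -0.2, -0.4]
width: 0.0571
gripper_force: 64.6
```

Rim about 4 mm above the foot. Lowering in 0.5 mm rows until there is contact.

```bash
python3 -m pendant '[{"jaw":-1,"tx":0,"ty":0,"tz":-0.05,"ax":0,"ay":0,"az":0},{"jaw":-1,"tx":0,"ty":0,"tz":-0.1,"ax":0,"ay":0,"az":0},{"jaw":-1,"tx":0,"ty":0,"tz":-0.15,"ax":0,"ay":0,"az":0},{"jaw":-1,"tx":0,"ty":0,"tz":-0.2,"ax":0,"ay":0,"az":0},{"jaw":-1,"tx":0,"ty":0,"tz":-0.2,"ax":0,"ay":0,"az":0}]'
```

```text
clock: 16.5
position: [0.5325, -0.2981, 0.0482]
ee_rot: [-0.283, 0.467, 0.821, 0.167]
contact_force: [3.3, -1.2, -0.4]
width: 0.0572
gripper_force: 64.7
```

```bash
python3 -m pendant '[{"jaw":-1,"tx":0,"ty":0,"tz":-0.05,"ax":0,"ay":0,"az":0},{"jaw":-1,"tx":0,"ty":0,"tz":-0.1,"ax":0,"ay":0,"az":0},{"jaw":-1,"tx":0,"ty":0,"tz":-0.1,"ax":0,"ay":0,"az":0}]'
```

```text
clock: 16.88
position: [0.5325, -0.2981, 0.0472]
ee_rot: [-0.283, 0.467, 0.821, 0.166]
contact_force: [2.8, -1.5, 0.5]
width: 0.0572
gripper_force: 64.7
```

```bash
python3 -m pendant '[{"jaw":-1,"tx":0.04,"ty":0,"tz":-0.05,"ax":0,"ay":0,"az":0},{"jaw":-1,"tx":0.04,"ty":0,"tz":-0.1,"ax":0,"ay":0,"az":0},{"jaw":-1,"tx":0.04,"ty":0,"tz":-0.1,"ax":0,"ay":0,"az":0}]'
```

```text
clock: 17.25
position: [0.5326, -0.298, 0.0461]
ee_rot: [-0.284, 0.467, 0.821, 0.166]
contact_force: [1.4, -2.1, 0.3]
width: 0.0575
gripper_force: 64.7
```

```bash
python3 -m pendant '[{"jaw":-1,"tx":0,"ty":0,"tz":-0.05,"ax":0,"ay":0,"az":0},{"jaw":-1,"tx":0,"ty":0,"tz":-0.1,"ax":0,"ay":0,"az":0},{"jaw":-1,"tx":0,"ty":0,"tz":-0.1,"ax":0,"ay":0,"az":0}]'
```

```text
clock: 17.62
position: [0.5326, -0.298, 0.0455]
ee_rot: [-0.283, 0.467, 0.821, 0.166]
contact_force: [2.2, -0.5, 0.7]
width: 0.057
gripper_force: 64.8
```

```bash
python3 -m pendant '[{"jaw":-1,"tx":0,"ty":0,"tz":-0.05,"ax":0,"ay":0,"az":0},{"jaw":-1,"tx":0,"ty":0,"tz":-0.05,"ax":0,"ay":0,"az":0}]'
python3 - <<'E'
from m2 import *
s=cur()[2];print(s['position'],s['contact_force'].round(1),s['moment'].round(2)); run(.054,5)
E
```

```text
clock: 17.88
position: [0.5327, -0.298, 0.0454]
ee_rot: [-0.283, 0.467, 0.821, 0.167]
contact_force: [2.0, -1.5, 4.6]
width: 0.0568
gripper_force: 65.0
[ 0.53265221 -0.29801888  0.04538523] [ 2.  -1.5  4.6] [-0.03 -0.06 -0.09]
cup side (array([ 0.5358, -0.3056, -0.0147,  0.0047]), 718)
bottom slope,z [-0.0892  0.0863  0.0957] mean [ 0.5487 -0.3162]
```

```bash
python3 -m pendant '[{"jaw":-1,"tx":0,"ty":0,"tz":-0.05,"ax":0,"ay":0,"az":0},{"jaw":-1,"tx":0,"ty":0,"tz":-0.1,"ax":0,"ay":0,"az":0},{"jaw":-1,"tx":0,"ty":0,"tz":-0.1,"ax":0,"ay":0,"az":0}]'
```

```text
clock: 18.75
position: [0.5327, -0.2981, 0.0453]
ee_rot: [-0.283, 0.467, 0.821, 0.167]
contact_force: [2.2, -2.6, 8.7]
width: 0.0574
gripper_force: 65.4
```

Seated: z no longer drops while the force rises. Opening gradually.

```bash
python3 -m pendant '[{"jaw":0.3,"tx":0,"ty":0,"tz":0,"ax":0,"ay":0,"az":0},{"jaw":0.4,"tx":0,"ty":0,"tz":0,"ax":0,"ay":0,"az":0},{"jaw":0.6,"tx":0,"ty":0,"tz":0,"ax":0,"ay":0,"az":0},{"jaw":0.8,"tx":0,"ty":0,"tz":0,"ax":0,"ay":0,"az":0},{"jaw":1,"tx":0,"ty":0,"tz":0,"ax":0,"ay":0,"az":0},{"jaw":1,"tx":0,"ty":0,"tz":0,"ax":0,"ay":0,"az":0},{"jaw":1,"tx":0,"ty":0,"tz":0,"ax":0,"ay":0,"az":0}]' 20
python3 - <<'E'
from h import *
p,R,s=cur(); print((R.as_matrix()[:,2]*-15).round(2))
d=grab('scene'); cv2.imwrite('pics/s9.png',cv2.resize(d['pixels'][125:215,125:245],(800,600),interpolation=cv2.INTER_CUBIC))
E
```

```text
clock: 19.62
position: [0.5327, -0.298, 0.0437]
ee_rot: [-0.283, 0.467, 0.821, 0.166]
contact_force: [0.2, 0.1, 0.2]
width: 0.0855
gripper_force: 0.0
[ 4.65 -8.07 11.76]
```

View pics/s9.png

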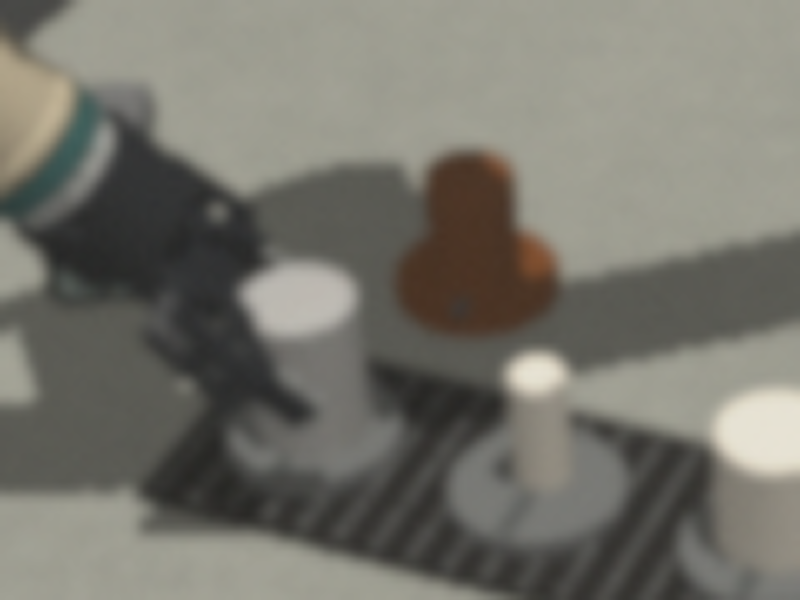

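The fingers are open (left at (270,390)) and the cup (305,370) stands on the foot. Retreating along the tool's axis.

```bash
python3 -m pendant '[{"jaw":1,"tx":0.6,"ty":-1.1,"tz":1.6,"ax":0,"ay":0,"az":0},{"jaw":1,"tx":1.6,"ty":-2.7,"tz":3.9,"ax":0,"ay":0,"az":0},{"jaw":1,"tx":2.5,"ty":-4.3,"tz":6.3,"ax":0,"ay":0,"az":0},{"jaw":1,"tx":3.7,"ty":-6.5,"tz":9.4,"ax":0,"ay":0,"az":0},{"jaw":1,"tx":4.7,"ty":-8.1,"tz":12.5,"ax":0,"ay":0,"az":0},{"jaw":1,"tx":4.7,"ty":-8.1,"tz":16,"ax":0,"ay":0,"az":0},{"jaw":1,"tx":4.7,"ty":-8.1,"tz":16,"ax":0,"ay":0,"az":0},{"jaw":1,"tx":4.7,"ty":-8.1,"tz":16,"ax":0,"ay":0,"az":0},{"jaw":1,"tx":4.7,"ty":-8.1,"tz":16,"ax":0,"ay":0,"az":0}]'
python3 - <<'E'
from m2 import *
run(.054,5)
E
```

```text
clock: 20.8
position: [0.5793, -0.3786, 0.2023]
ee_rot: [-0.285, 0.467, 0.821, 0.167]
contact_force: [-0.2, -0.5, -0.0]
width: 0.0854
gripper_force: 0.0
cup side (array([ 0.535 , -0.3061,  0.007 , -0.0008]), 1246)
bottom slope,z [0. 0. 0.] mean [nan nan]m2.py:16: RuntimeWarning: Mean of empty slice.
  print('cup side',fs(S,cz,.029,False)); b=B[:,:2].mean(0);P=np.linalg.lstsq(np.c_[B[:,:2]-b,np.ones(len(B))],B[:,2],rcond=None)[0]
  ret = um.true_divide(
```

Run:
```python
from h import *
Z=[]
for i in range(5):
    W=cloud(grab('scene')).reshape(-1,3); Q=W[(np.hypot(W[:,0]-.536,W[:,1]+.3058)<.02)&(W[:,2]>.08)]; Z.append(Q)
z=np.median(np.vstack(Z)[:,2]); print(z)
if abs(z-.094)<.003: print(manip.sign_off())
```

```text
0.09615395103439772
the job is handed in; nothing more can be done
None
```

The tare cup is upside down on the fitting 49 mm peg, lowered by hand, seated on the foot with about 9 N and released. Its axis measured within 0.01 rad of vertical, and its bottom read 96 mm against the expected 94 mm. The job is handed in, with no verdict returned.

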